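# Shelve the red-ball sample and show it to the camera with the hand mirror

## Task

Stand the sample tub with the red ball on the red card, in the one empty place of the rack, upright and square in line with its neighbours, and let go of it. Then pick up the hand mirror by its orange handle and hold it upright straight above the aiming pin, the middle of its glass level with the camera's lens and the red ball, turned so that the camera, looking straight into the glass, sees the red ball in it. Finish still holding the mirror there in mid-air, quite still and touching nothing else, and leave the other tubs and the things on the bench where they stand.

Things in the scene. Friction and masses are not known exactly. Their poses are not given: they have to be found in the camera images.
- station: inspection station, fixed to the bench, turned a little: white base 460 (x) x 340 (y) x 12 mm with a thin upright aiming pin, a low rack and a blue camera. Origin on the bench under the pin; z up, x from pin to camera, y from pin to rack. The camera (55 mm cube, up to 156 mm above the bench, x = 262 to 318 mm) looks along -x.
- rack_top (a point): centre of the rack board's top, 72 mm above the bench, at station x = 0, y = 200 mm. Aluminium board 220 (x) x 60 (y) x 12 mm on two legs, no lips, nothing behind or above it. Four places side by side at x = -75, -25, 25, 75 mm from here, one of them empty. Axes as the station's.
- pin_tip (a point): top of the aiming pin (6 mm thick, yellow tip), 70 mm above the bench.
- view (a point): the point the camera is aimed at: 58 mm straight above the pin's tip, 128 mm above the bench, level with the lens and with the balls of tubs on the rack. The centre of the mirror's glass belongs here. Axes as the station's.
- lens (a point): centre of the camera's front lens (black, 48 mm across), 220 mm from the viewing point and level with it.
- card: thin red card (42 x 50 mm, 1 mm, only seen, nothing to bump into) on the one empty place of the rack. Origin: centre of its underside, on the rack's top; axes parallel to the station's.
- tub_red: square white sample tub with a grey lid, 44 (x) x 36 (y) x 44 mm high, and on the lid a red ball of 14 mm whose centre is 56 mm above the underside (top at 63 mm). Origin: centre of the underside. About 90 g. Starts upright on the bench, turned. Take it across its 36 mm (y) sides; on the rack only those stay free. Either way round is right.
- red_ball (a point): centre of the red ball on the red tub: the marker.
- mirror: hand mirror standing on its foot, 128 mm high, about 120 g. Foot 40 (x) x 60 (y) x 8 mm; black plate 60 mm wide, 7 to 67 mm high, x 0 to 6 mm, with the silvered glass, 56 x 56 mm, on its -x face; above it the upright orange handle, 16 x 16 mm, centred at x = 3, y = 0 mm, 66 to 128 mm high. Origin: centre of the foot's underside. The glass looks along -x; z is up.
- glass_centre (a point): centre of the mirror glass, 36 mm above the foot's underside; axes as the mirror's (the glass looks along -x).
- aim0 (a point): point in the air, fixed to the station, for the red tub in the rack place at x = -75 mm: it lies on the line halving the angle between lens and red ball seen from the viewing point. A glass centred on the viewing point and facing straight at it shows the camera the red ball. Only the one for the tub's place matters.
- aim1 (a point): point in the air, fixed to the station, for the red tub in the rack place at x = -25 mm: it lies on the line halving the angle between lens and red ball seen from the viewing point. A glass centred on the viewing point and facing straight at it shows the camera the red ball. Only the one for the tub's place matters.
- aim2 (a point): point in the air, fixed to the station, for the red tub in the rack place at x = 25 mm: it lies on the line halving the angle between lens and red ball seen from the viewing point. A glass centred on the viewing point and facing straight at it shows the camera the red ball. Only the one for the tub's place matters.
- aim3 (a point): point in the air, fixed to the station, for the red tub in the rack place at x = 75 mm: it lies on the line halving the angle between lens and red ball seen from the viewing point. A glass centred on the viewing point and facing straight at it shows the camera the red ball. Only the one for the tub's place matters.
- tub_blue: square white sample tub with a grey lid, 44 (x) x 36 (y) x 44 mm high, and on the lid a blue ball of 14 mm whose centre is 56 mm above the underside (top at 63 mm). Origin: centre of the underside. Stands on the rack; leave alone.
- tub_green: square white sample tub with a grey lid, 44 (x) x 36 (y) x 44 mm high, and on the lid a green ball of 14 mm whose centre is 56 mm above the underside (top at 63 mm). Origin: centre of the underside. Stands on the rack; leave alone.
- tub_yellow: square white sample tub with a grey lid, 44 (x) x 36 (y) x 44 mm high, and on the lid a yellow ball of 14 mm whose centre is 56 mm above the underside (top at 63 mm). Origin: centre of the underside. Stands on the rack; leave alone.
- jar: loose small jar, 48 mm across, 60 high; origin: centre of its underside. Leave alone.
- dish: loose clear open dish, 84 mm across, 16 high; origin: centre of its underside. Leave alone.
- mouse: loose black computer mouse on a blue mat, 60 mm across, 32 high; origin: centre of its underside. Leave alone.
- mug: loose blue mug, 76 mm across, 90 high, handle at its +y; origin: centre of its underside. Leave alone.

How it is judged (in metres and radians):
On the way, in this order (a step that is already met when the one before it is completed fails the run):
1. the red tub stands in the empty place of the row, let go (horizontal distance between tub_red and card below 0.01 m and angle between tub_red's own z axis and vertical below 0.1 rad and z of tub_red in the frame of station between 0.067 and 0.077 m and angle between the x axis of tub_red and the x axis of station, either way round below 0.17 rad and contact force between the fingers and tub_red below 0.1 N and linear speed of tub_red below 0.03 m/s), for 0.2 s.
2. then the mirror is lifted off the bench in the gripper (height (world z) of mirror above 0.03 m and contact force between the fingers and mirror above 1 N), for 0.2 s.
At the end, for the whole second after the job is handed in: Red tub free on the rack within 10 mm of the card, upright, square within 10 degrees. Mirror gripped, still, within 7 degrees of upright, clear of the station, glass centre within 15 mm of the viewing point, its facing line within 13 mm (5 degrees) of the aim point of the tub's place (all of step 1 and horizontal distance between glass_centre and view below 0.015 m and z of glass_centre in the frame of view between -0.015 and 0.015 m and ((x of tub_red in the frame of station between -0.1 and -0.05 m and y of aim0 in the frame of glass_centre between -0.013 and 0.013 m and z of aim0 in the frame of glass_centre between -0.013 and 0.013 m and x of aim0 in the frame of glass_centre below -0.05 m) or (x of tub_red in the frame of station between -0.05 and 0 m and y of aim1 in the frame of glass_centre between -0.013 and 0.013 m and z of aim1 in the frame of glass_centre between -0.013 and 0.013 m and x of aim1 in the frame of glass_centre below -0.05 m) or (x of tub_red in the frame of station between 0 and 0.05 m and y of aim2 in the frame of glass_centre between -0.013 and 0.013 m and z of aim2 in the frame of glass_centre between -0.013 and 0.013 m and x of aim2 in the frame of glass_centre below -0.05 m) or (x of tub_red in the frame of station between 0.05 and 0.1 m and y of aim3 in the frame of glass_centre between -0.013 and 0.013 m and z of aim3 in the frame of glass_centre between -0.013 and 0.013 m and x of aim3 in the frame of glass_centre below -0.05 m)) and angle between mirror's own z axis and vertical below 0.12 rad and contact force between the fingers and mirror above 1.5 N and contact force between mirror and station below 0.2 N and linear speed of mirror below 0.02 m/s and angular speed of mirror below 0.1 rad/s); the arm keeps its last pose, push and grip.
It fails at once if another tub on the rack was shifted by more than 20 mm (distance of any of tub_blue, tub_green, tub_yellow from where it was at the start of the episode above 0.02 m).
It fails at once if a bystander on the bench was shifted by more than 30 mm (distance of any of jar, dish, mouse, mug from where it was at the start of the episode above 0.03 m).
It also fails if it takes over 58 s, if anything falls off the work surface, if the arm or the gripper's body presses on something with over 40 N, if the wrist force passes 120 N, or if a joint passes its speed limit or range.

## Robot

A 6-joint arm with a two-finger parallel gripper is mounted at the origin on the work surface. World frame = base frame: x ahead of the robot, y to its left, z up, the work surface at z = 0. Lengths are in mm, angles in rad, forces in N, time in s.
With the tool pointing down it reaches from about 350 to 875 mm from the base axis. Payload 4.2 kg.
Tool frame: the origin (TCP) lies midway between the tips of the shut fingers; the grasp point (between the pads) lies 19 mm behind it; z points along the fingers, y is the line along which they close (so a half turn about z gives the same grasp; the last joint's range is limited). The gripper opens to 85 mm and grips with 20 to 120 N. Pads are 22 mm wide; open, the fingers measure 114 mm over their backs; the gripper's body (76 mm by 85 mm) begins 54 mm behind the grasp point. The pads swing forward as they close: fully open they stand 13 mm farther back than shut.
Start: joints at [-1.042, 0.385, 0.008, 0, -1.194, -0.259], TCP at [166.603, -602.364, 231.312] pointing down, gripper open.
Joint ranges: [-3.14, 3.14], [-1.21, 2.06], [-1.07, 1.41], [-3.16, 2.05], [-2.99, -0.16], [-3.1, 3.1]. Speed limits (rad/s): [2.79, 2.79, 3.14, 3.14, 3.14, 3.14].

## Interface

Orientations are given as a unit quaternion [x, y, z, w].
In Python, from bench import * gives the robot as it stands.
- The arm moves only by the tool drive_tool, never from a script. Its argument "plan" is a list that holds one entry, the list of rows, each a list of 5 numbers: the closure, from -1 (fully open) to 1 (shut), then the shift along the world's x, y, z in mm, then the turn about the world's z in degrees. A call has 1 to 20 rows; each row shifts and turns the commanded pose from where the row before left it; what a row does not reach is not made up. A row lasts 1/12 s, in which the tool goes at most 41.7 mm and 7.16 degrees, less where a joint would pass 70% of its speed; a pose out of reach is approached as far as the arm can. A call is refused whole if a number of a shift passes 41.7 or a number of a turn 7.16, either way. A call with a gripper value outside its range is refused whole. The fingers move at their own pace and stop on an object; the grip force is fixed at half the most. Time passes only in rows, so rows that do not move let the fingers close. It gives the time, the measured TCP pose, the force, the opening and the grip force at its end, in the units of the state.
- read_state(): the state, without advancing time (a new reading comes with each control period).
- get_image(name): name is "side" or "top"; returns (picture, depth): 400x640x3 uint8, red, green, blue; 400x640 float32, mm along the optical axis (not along the pixel's ray), 0 where there is no reading.
- camera_model(name): a dict with "fx", "fy", "cx", "cy" (pixels), "distortion" ([k1, k2, p1, p2, k3] as OpenCV has them; the pictures are not rectified), "R" (3x3) and "t" (3): a world point X has camera coordinates R X + t. Camera axes: x right, y down, z forward; pixel columns grow to the right and rows downward; lengths in mm; the calibration is good to about 2 mm. A picture is of the moment at which its call begins. camera_model takes no time and is no camera call.
- job_done(): hands the job in; it is judged then, once.
The state is a dict: "clock": time; "joints": joint angles; "joint_vel": joint speeds; "joint_efforts": joint torques, N m; "position": TCP position; "ee_rot": TCP orientation; "contact_force": force on the tool from outside, world axes, zero at the start; "wrist_torque": the same for the moment, N m; "gripper_width": finger opening in mm; "grasp_force": force on a finger pad.
Only numpy, scipy, OpenCV 4.12 (cv2) and the standard library are available. Lean on these libraries where they do the work, as an engineer would, in place of code of your own. Each camera call takes 0.05 s, during which the arm holds its last target. There are 200 camera calls.

## Working session

There is one attempt and no reset: what is moved stays moved. The work goes in short steps, Python scripts to look and compute and a tool call to move; the robot and the scene stay as the last step left them, time stands still between calls to the robot, and variables do not carry over. Pictures are saved under pics/ and viewed, at most 10 in all, crops included, and the job is handed in when it is done.

Besides the shell and the picture viewer there is one more tool, called after "Emit:" as name([rows], argument=value, ...), one row to a line, values as JSON. drive_tool: Moves the arm, as the interface text tells. Its arguments: {"type":"object","properties":{"plan":{"type":"array"}},"required":["plan"]}

```bash
mkdir -p pics; cat > h.py <<'E'
from bench import *
import numpy as np, cv2
def cloud(name):
    im,d=get_image(name); m=camera_model(name)
    K=np.array([[m['fx'],0,m['cx']],[0,m['fy'],m['cy']],[0,0,1]]);D=np.array(m['distortion'])
    v,u=np.mgrid[0:400,0:640]
    n=cv2.undistortPoints(np.stack([u,v],-1).reshape(-1,1,2).astype(np.float64),K,D).reshape(400,640,2)
    P=np.dstack([n[...,0]*d,n[...,1]*d,d])
    X=(P-np.array(m['t']))@np.array(m['R'])
    X[d==0]=np.nan
    return im,d,X
E
python3 - <<'E'
from h import *
for n in('top','side'):
    im,d,X=cloud(n); cv2.imwrite(f'pics/{n}0.png',im[...,::-1]); np.savez(f'{n}0.npz',im=im,X=X)
    m=camera_model(n); print(n,-np.array(m['R']).T@m['t'],m['fx'],(d==0).mean())
print(read_state())
E
```

```text
top [ 474.35383196   46.63865025 1360.25347241] 485.1153707495125 0.0039375
side [ 27.77360416 648.53815709 753.51284241] 374.06521478875834 0.0039609375
{'clock': 0.1, 'joints': array([-1.04241183e+00,  3.85449575e-01,  6.75404849e-03, -4.70487648e-04,
       -1.19397889e+00, -2.58632175e-01]), 'joint_vel': array([-0.00099106, -0.00154136,  0.00212623,  0.00159066,  0.00019758,
       -0.00230755]), 'joint_efforts': array([-3.82844983e-04, -3.93319917e+01,  1.88929975e+01,  4.19791684e+00,
       -2.60135268e-03,  8.68181644e-06]), 'position': array([ 166.46242481, -601.87879225,  230.34055464]), 'ee_rot': array([-1.34381558e-01,  9.90929194e-01,  9.51113730e-04, -1.58113294e-04]), 'contact_force': array([-0.06374758,  0.07177613,  0.23022682]), 'wrist_torque': array([ 0.00872025, -0.0288531 ,  0.01345964]), 'grasp_force': 0.0, 'gripper_width': 84.79909391782942}
```

View pics/top0.png

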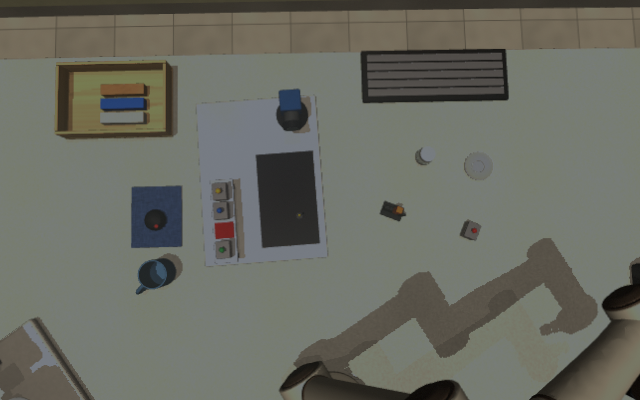

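View pics/side0.png

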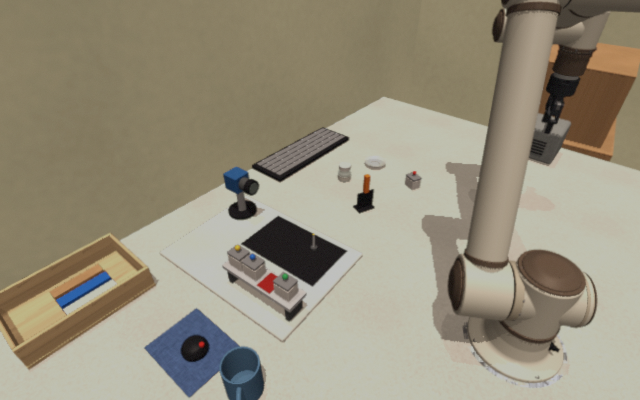

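Top view: the red tub is at (472,230), mirror at (393,211), pin at (299,215), lens/camera at about (290,105), and red card at (224,230). The card is second from the robot, between green and blue, so the tub goes in place x=-25 (aim1). The side view agrees.

```bash
cat >> h.py <<'E'
def cam(n):
    m=camera_model(n); return np.array([[m['fx'],0,m['cx']],[0,m['fy'],m['cy']],[0,0,1]]),np.array(m['distortion']),np.array(m['R']),np.array(m['t'])
def ray(n,uv,z):
    K,D,R,t=cam(n); p=cv2.undistortPoints(np.array(uv,float).reshape(-1,1,2),K,D).reshape(-1,2)
    d=np.c_[p,np.ones(len(p))]@R; c=-R.T@t
    return c+d*((z-c[2])/d[:,2])[:,None]
def proj(n,P):
    K,D,R,t=cam(n); return cv2.projectPoints(np.array(P,float).reshape(-1,1,3),cv2.Rodrigues(R)[0],t,K,D)[0].reshape(-1,2)
E
python3 - <<'E'
from h import *
np.set_printoptions(precision=1,suppress=True)
zz={'red':0,'green':128,'blue':128,'yellow':128,'orange':128}
for n in('top','side'):
    f=np.load(n+'0.npz'); im=f['im'];X=f['X']; hsv=cv2.cvtColor(im,cv2.COLOR_RGB2HSV).astype(int); H,S,V=hsv[...,0],hsv[...,1],hsv[...,2]
    for c,msk in dict(red=((H<4)|(H>176)),orange=(H>=5)&(H<14),yellow=(H>18)&(H<33),green=(H>45)&(H<80),blue=(H>105)&(H<130)).items():
        mk=(msk&(S>150)&(V>60)).astype(np.uint8)
        k,l,st,ce=cv2.connectedComponentsWithStats(mk)
        for i in range(1,k):
            if st[i,4]>=5 and st[i,4]<1500:
                s=l==i; x=np.nanmedian(X[s],0)
                if x[2]>-20 and st[i,4]<900: print(n,c,st[i],ce[i],'X',x, 'zmax',np.nanmax(X[s][:,2]))
a=cv2.imread('pics/top0.png'); b=cv2.imread('pics/side0.png')
o=np.vstack([np.hstack([cv2.resize(a[190:250,360:500],None,fx=4,fy=4,interpolation=0),np.zeros((240,240,3),np.uint8)]),
 cv2.resize(b[150:220,330:430],(800,360)) if 0 else np.hstack([cv2.resize(a[170:270,200:330],None,fx=3,fy=3,interpolation=0),cv2.resize(b[150:225,330:430],None,fx=4,fy=4,interpolation=0)])])
cv2.imwrite('pics/crop0.png',o); print(o.shape)
E
```

```text
top red [215 222  19  17 261] [224.1 230. ] X [489.2 273.3  72.9] zmax 80.17328806488106
top red [155 225   3   3   7] [156.  225.7] X [505.2 464.4  35.1] zmax 37.58207331496574
top red [472 229   5   4  15] [473.9 230.4] X [ 471.5 -394.    60.6] zmax 63.49660296186262
top yellow [216 189   4   4  15] [217.6 190.6] X [587.6 277.7 131.1] zmax 136.81440928992765
top blue [101  98  43  11 418] [121.8 103.1] X [846.2 559.1  39.2] zmax 46.437300157576594
top blue [217 209   4   3  10] [218.8 210. ] X [539.1 274.8 134.1] zmax 135.88575711240674
side red [413 172   3   3   6] [413.8 172.7] X [ 470.2 -391.7   57.6] zmax 59.383620072922064
side red [258 274  18  19 184] [267.4 282.8] X [495.3 280.3  72.1] zmax 75.15805494882093
side red [199 341   6   7  35] [201.3 343.9] X [506.5 464.7  34.5] zmax 38.06608772388615
side orange [364 176   6  18  82] [366.2 184.6] X [ 524.7 -176.1   96.4] zmax 127.76325732473995
side yellow [235 246   5   5  18] [237.1 247.7] X [585.3 281.3 132. ] zmax 134.48166414780266
side green [283 276   4   3   9] [284.4 276.9] X [436.5 275.5 131.5] zmax 132.51590514773184
side blue [225 168  22  25 274] [234. 178.] X [805.3 110.9 152.7] zmax 156.7628099143113
side blue [250 255   5   4  16] [252.  256.5] X [537.3 279.5 131.5] zmax 134.58820867098302
side blue [ 57 273  53  35 528] [ 82.5 289.7] X [843.4 565.5  39.5] zmax 43.27135766424652Traceback (most recent call last):
  File "<stdin>", line 14, in <module>
    return _nx.concatenate(arrs, 0, dtype=dtype, casting=casting)
           ~~~~~~~~~~~~~~~^^^^^^^^^^^^^^^^^^^^^^^^^^^^^^^^^^^^^^^
ValueError: all the input array dimensions except for the concatenation axis must match exactly, but along dimension 1, the array at index 0 has size 800 and the array at index 1 has size 790
```

```bash
python3 - <<'E'
import cv2,numpy as np
a=cv2.imread('pics/top0.png'); b=cv2.imread('pics/side0.png')
a=cv2.convertScaleAbs(a,alpha=1.4)
r=lambda x,w,h:cv2.resize(x,(w,h),interpolation=0)
# top: mirror+tub u380-490 v200-245 x7 ; 
o=np.vstack([np.hstack([r(a[198:228,375:415],400,300),r(a[215:245,452:492],400,300)]),np.hstack([r(b[165:215,345:395],300,300),r(b[165:215,390:440],300,300),r(b[225:255,295:325],200,300)])])
cv2.imwrite('pics/crop0.png',o)
E
```

```text
(no output)
```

View pics/crop0.png

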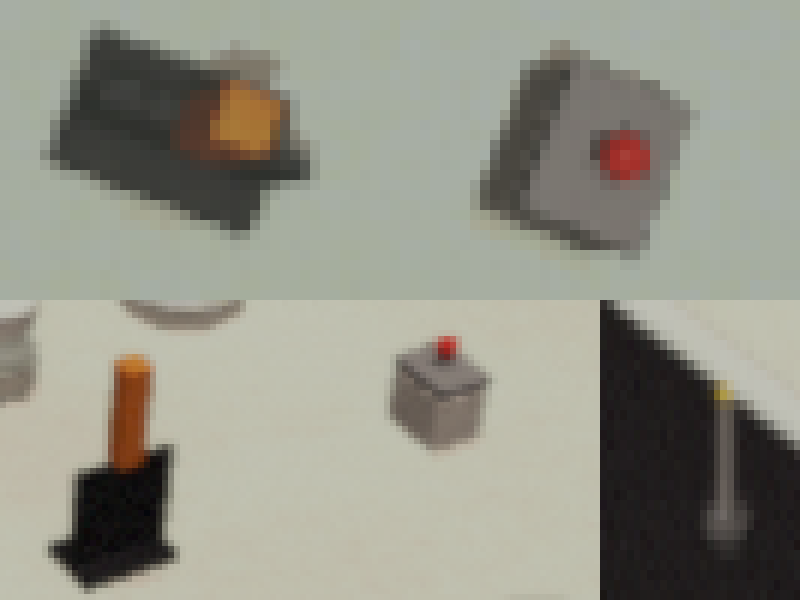

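The crop shows the mirror's foot with its long edge running at about (50,155)→(245,230). The side camera sees a black plate, which is the back, so the glass faces about +x, −y. The tub lid is clear and the yellow pin tip shows in the side crop at about (313,234). Next I'll fit poses by silhouettes and keypoints.

```bash
cat > fit.py <<'E'
from h import *
from scipy.optimize import minimize,least_squares
np.set_printoptions(precision=2,suppress=True)
F={n:np.load(n+'0.npz')['im'] for n in('top','side')}
def box(x0,x1,y0,y1,z0,z1): return np.array([[x,y,z] for x in(x0,x1) for y in(y0,y1) for z in(z0,z1)],float)
def tf(p,B):
    c,s=np.cos(p[2]),np.sin(p[2]); return B@np.array([[c,s,0],[-s,c,0],[0,0,1]])+[p[0],p[1],0]
S=8
def rend(n,p,boxes,roi):
    u0,v0,u1,v1=roi; I=np.zeros(((v1-v0)*S,(u1-u0)*S),np.uint8)
    for B in boxes:
        q=(proj(n,tf(p,B))-[u0-.5,v0-.5])*S
        cv2.fillConvexPoly(I,cv2.convexHull(np.round(q).astype(np.int32)),255)
    return cv2.resize(I,(u1-u0,v1-v0),interpolation=cv2.INTER_AREA)/255.
def fit(p0,boxes,masks,rois):
    best=None
    def f(p,ns): p=np.array([p[0],p[1],p[2]/50]); return sum(np.abs(rend(n,p,boxes,rois[n])-masks[n]).sum() for n in ns)
    for ns in(('top',),('side',),('top','side')):
        bs=[minimize(f,[p0[0],p0[1],(p0[2]+a)*50],args=(ns,),method='Nelder-Mead',options=dict(initial_simplex=[[p0[0]+i,p0[1]+j,(p0[2]+a)*50+k] for i,j,k in((-4,-4,-4),(6,0,0),(0,6,0),(0,0,8))])) for a in(-.15,0,.15)]
        b=min(bs,key=lambda r:r.fun); print(ns,b.x[:2],np.degrees(b.x[2]/50),b.fun,sum(masks[n].sum() for n in ns))
    return b.x
def soft(n,roi,lo,hi):
    u0,v0,u1,v1=roi; g=cv2.cvtColor(F[n],cv2.COLOR_RGB2GRAY)[v0:v1,u0:u1].astype(float)
    return np.clip((hi-g)/(hi-lo),0,1),g
if __name__=='__main__':
    rm={'top':(375,196,412,226),'side':(345,188,380,218)}
    M={}
    for n,r in rm.items():
        u0,v0,u1,v1=r; im=F[n][v0:v1,u0:u1].astype(float)
        bench=np.median(im.max(2)); M[n]=np.clip((bench*.9-im.max(2))/(bench*.9-45 if n=='top' else bench*.9-30),0,1)>.5
        print(n,bench)
    # orange handle region included in the model
    mb=[box(-20,20,-30,30,0,8),box(0,6,-30,30,7,67),box(-5,11,-8,8,66,128)]
    for n,r in rm.items():
        u0,v0,u1,v1=r; h=cv2.cvtColor(F[n],cv2.COLOR_RGB2HSV)[v0:v1,u0:u1].astype(int); M[n]=(M[n]|((h[...,0]<16)&(h[...,1]>110))).astype(float)
    fit([525,-176,np.radians(157.6)],mb,M,rm)
    rt={'top':(455,213,490,243),'side':(398,165,430,195)}; M={}
    for n,r in rt.items():
        u0,v0,u1,v1=r; im=F[n][v0:v1,u0:u1].astype(float); b=np.median(im.reshape(-1,3),0)
        M[n]=(np.abs(im-b).sum(2)>(60 if n=='top' else 60)).astype(float)
        print(''); print('\n'.join(''.join('.#'[int(x)] for x in row) for row in M[n]))
    tb=[box(-22,22,-18,18,0,44),box(-5,5,-5,5,44,63)]
    fit([471,-393,np.radians(-24)],tb,M,rt)
    # station
    obs=[('top',(217.6,190.6),(75,200,129)),('top',(218.8,210.),(25,200,129)),('top',(224.1,230.),(-25,200,73)),('side',(267.4,282.8),(-25,200,73)),('side',(237.1,247.7),(75,200,129)),('side',(252,256.5),(25,200,129)),('side',(284.4,276.9),(-75,200,129)),('side',(313.5,234.3),(0,0,68)),('top',(299,215.3),(0,0,69))]
    def res(p,ob): return np.concatenate([proj(n,tf([p[0],p[1],p[2]/50],np.array([q],float)))[0]-uv for n,uv,q in ob])
    for ns in('top','side','topside'):
        ob=[o for o in obs if o[0] in ns]; r=least_squares(res,[525,77,2],args=(ob,)); print(ns,r.x[:2],np.degrees(r.x[2]/50),'\n',r.fun.reshape(-1,2).round(1).tolist())
    p=[r.x[0],r.x[1],r.x[2]/50]; print('card',tf(p,np.array([[-25.,200,0]])))
    print('plate corners',proj('top',tf(p,box(-230,230,-170,170,12,12)[::2])))
E
python3 fit.py
```

```text
top 124.0
side 190.0
('top',) [ 532.31 -183.74] 156.5686667347668 46.13725490196079 294.0
('side',) [ 534.46 -185.31] 164.33040167003878 41.501960784313724 331.0Traceback (most recent call last):
  File "fit.py", line 36, in <module>
    fit([525,-176,np.radians(157.6)],mb,M,rm)
    ~~~^^^^^^^^^^^^^^^^^^^^^^^^^^^^^^^^^^^^^^
  File "fit.py", line 19, in fit
    bs=[minimize(f,[p0[0],p0[1],(p0[2]+a)*50],args=(ns,),method='Nelder-Mead',options=dict(initial_simplex=[[p0[0]+i,p0[1]+j,(p0[2]+a)*50+k] for i,j,k in((-4,-4,-4),(6,0,0),(0,6,0),(0,0,8))])) for a in(-.15,0,.15)]
        ~~~~~~~~^^^^^^^^^^^^^^^^^^^^^^^^^^^^^^^^^^^^^^^^^^^^^^^^^^^^^^^^^^^^^^^^^^^^^^^^^^^^^^^^^^^^^^^^^^^^^^^^^^^^^^^^^^^^^^^^^^^^^^^^^^^^^^^^^^^^^^^^^^^^^^^^^^^^^^^^^^^^^^^^^^^^^^^^^^^^^^^^
    res = _minimize_neldermead(fun, x0, args, callback, bounds=bounds,
                               **options)
    fxr = func(xr)
    fx = function(np.copy(x), *(wrapper_args + args))
  File "fit.py", line 17, in f
    def f(p,ns): p=np.array([p[0],p[1],p[2]/50]); return sum(np.abs(rend(n,p,boxes,rois[n])-masks[n]).sum() for n in
[... 184 characters left out ...]
np.array([p[0],p[1],p[2]/50]); return sum(np.abs(rend(n,p,boxes,rois[n])-masks[n]).sum() for n in ns)
                                                                    ~~~~^^^^^^^^^^^^^^^^^^^
  File "fit.py", line 12, in rend
    q=(proj(n,tf(p,B))-[u0-.5,v0-.5])*S
       ~~~~^^^^^^^^^^^
  File "h.py", line 19, in proj
    K,D,R,t=cam(n); return cv2.projectPoints(np.array(P,float).reshape(-1,1,3),cv2.Rodrigues(R)[0],t,K,D)[0].reshape(-1,2)
            ~~~^^^
  File "h.py", line 13, in cam
    m=camera_model(n); return np.array([[m['fx'],0,m['cx']],[0,m['fy'],m['cy']],[0,0,1]]),np.array(m['distortion']),np.array(m['R']),np.array(m['t'])
ValueError: time passes only in moves, steps and waits
```

```bash
sed -i 's/^def cam(n):/import functools\n@functools.cache\ndef cam(n):/' h.py; sed -i "s/'side':(345,188,380,218)/'side':(345,170,380,218)/; s/    fit(\[525,-176/    for n in M: print('\\\\n'.join(''.join('.#'[int(x)] for x in row) for row in M[n]))\n    fit([525,-176/" fit.py; python3 fit.py
```

```text
top 124.0
side 191.0
.....................................
.....................................
.....................................
.....................................
.....................................
..........##.........................
.........######......................
.........########....................
........############.................
........################.............
.......##################............
.......#################.##..........
.......###############....##.........
......################.....##........
......################.....##........
......################......#........
.....####################.###........
.....#########################.......
......#########################......
.........######################......
...........#################.........
..............############...........
.................#########...........
...................#######...........
......................###............
.....................................
.....................................
.....................................
...............
[... 4081 characters left out ...]
top',) [ 472.19 -395.94] -24.96183511285573 24.07843137254902 317.0
('side',) [ 471.98 -395.91] -26.612858767285946 17.129411764705885 246.0
('top', 'side') [ 472.17 -396.04] -24.362849366195253 42.462745098039214 563.0
top [523.33  75.1 ] 2.665018403523907 
 [[0.2, -0.1], [0.1, 0.1], [-0.2, 0.0], [-0.1, -0.1]]
side [522.65  77.77] 2.288119981760941 
 [[1.7, 0.1], [-0.5, -0.3], [-0.6, 0.1], [-0.7, -0.1], [0.1, 0.2]]
topside [522.87  76.62] 2.349318902528975 
 [[-0.3, -0.3], [-0.5, -0.1], [-0.8, -0.2], [2.1, -0.2], [-0.1, -0.6], [-0.2, -0.1], [-0.3, -0.5], [0.3, -0.1], [-0.6, 0.1]]
card [[489.7  275.42   0.  ]]
plate corners [[365.99 295.56]
 [242.13 304.29]
 [353.77 130.83]
 [233.21 138.41]]
```

Emit:
drive_tool([
  [[-1,12,8,0,-1.5],[-1,25,17,0,-3],[-1,25,17,0,-3],[-1,25,17,-5,-3],[-1,25,17,-10,-3],[-1,25,17,-10,-3],[-1,25,17,-10,-3],[-1,25,17,-10,-3],[-1,25,17,-10,-3],[-1,25,17,-10,-3],[-1,25,17,-10,-3],[-1,25,17,-10,-3],[-1,18,11,-8,-3],[-1,0,0,-7,-3],[-1,0,0,0,-2.5],[-1,0,0,0,0],[-1,0,0,0,0]],
])

```text
clock: 1.52
position: [471.5, -396.2, 130.9]
ee_rot: [0.237, 0.971, 0.0, -0.0]
contact_force: [0.1, -0.9, 0.1]
gripper_width: 85.5
grasp_force: 0.0
```

```bash
cat > st.py <<'E'
from h import *
from scipy.spatial.transform import Rotation as Ro
np.set_printoptions(precision=2,suppress=True)
s=read_state(); R=Ro.from_quat(s['ee_rot']).as_matrix()
print(s['clock'],s['position'],'yaw_y',np.degrees(np.arctan2(R[1,1],R[0,1])),'tool z',R[:,2],'w',s['gripper_width'],s['grasp_force'],s['joints'])
E
python3 - <<'E'
import st
from fit import *
print('handle', ray('top',[399.3,209.0],128), 'ball',ray('top',[473.9,230.4],58),ray('side',[413.8,172.7],58))
rm={'top':(375,196,412,226),'side':(345,170,380,218)};M={}
for n,r in rm.items():
    u0,v0,u1,v1=r; im=F[n][v0:v1,u0:u1].astype(float); V=im.max(2); b=np.median(V)
    sat=(V-im.min(2))/V
    M[n]=((V<(85 if n=='top' else 100))|(sat>.45)).astype(float); print(M[n].sum())
mb=[box(-20,20,-30,30,0,8),box(0,6,-30,30,7,67),box(-5,11,-8,8,66,128)]
for a in(157,-23): fit([530,-182,np.radians(a)],mb,M,rm)
for n in('top','side'):
    im,d,X=cloud(n); cv2.imwrite(f'pics/{n}1.png',im[...,::-1])
a=cv2.imread('pics/top1.png'); b=cv2.imread('pics/side1.png')
cv2.imwrite('pics/c1.png',np.hstack([cv2.resize(a[195:265,430:530],(400,280)),cv2.resize(b[130:200,370:470],(400,280))]))
E
```

```text
1.5167 [ 471.5 -396.2  130.9] yaw_y 62.53146989210869 tool z [-0.  0. -1.] w 85.48472934401723 0.0 [-0.44  0.45 -0.15 -0.   -0.97 -1.61]
handle [[ 530.34 -182.37  128.  ]] ball [[ 470.62 -395.15   58.  ]] [[ 469.87 -389.43   58.  ]]
324.0
403.0
('top',) [ 532.58 -183.5 ] 158.33826703088172 22.38823529411765 324.0
('side',) [ 533.52 -183.16] 165.7099438659666 73.6392156862745 403.0
('top', 'side') [ 532.67 -183.26] 159.8540570388734 105.37254901960785 727.0
('top',) [ 531.6  -183.04] -24.578827237507404 39.98823529411764 324.0
('side',) [ 530.68 -185.41] -15.43251754249893 93.34117647058824 403.0
('top', 'side') [ 531.25 -183.41] -21.695260887003595 145.16470588235293 727.0
```

View pics/c1.png

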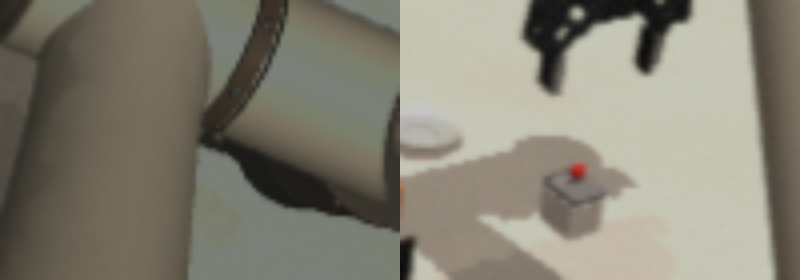

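The side crop shows the gripper centred over the tub (about (575,200) in the crop), with the jaws straddling it; the top view is blocked by the arm. I'm descending.

Emit:
drive_tool([
  [[-1,0,0,-10,1.5],[-1,0,0,-15,1],[-1,0,0,-15,0],[-1,0,0,-15,0],[-1,0,0,-15,0],[-1,0,0,-15,0],[-1,0,0,-15,0],[-1,0,0,-12,0],[-1,0,0,-7,0],[-1,0,0,-3,0],[-1,0,0,0,0],[-1,0,0,0,0]],
])

```text
clock: 2.62
position: [472.0, -396.7, 9.9]
ee_rot: [0.217, 0.976, -0.0, 0.001]
contact_force: [0.1, 0.4, 0.1]
gripper_width: 85.3
grasp_force: 0.0
```

Emit:
drive_tool([
  [[0,0,0,0,0],[0,0,0,0,0],[0.3,0,0,0,0],[0.6,0,0,0,0],[1,0,0,0,0],[1,0,0,0,0],[1,0,0,0,0],[1,0,0,0,0],[1,0,0,0,0],[1,0,0,0,0],[1,0,0,0,0],[1,0,0,0,0]],
])

```text
clock: 3.62
position: [472.1, -396.6, 9.9]
ee_rot: [0.217, 0.976, -0.0, 0.001]
contact_force: [-0.1, 0.3, 5.3]
gripper_width: 35.6
grasp_force: 60.9
```

Emit:
drive_tool([
  [[1,0,0,5,0],[1,0,0,12,0],[1,0,0,20,0],[1,0,0,25,0],[1,0,0,25,0],[1,0,0,25,0],[1,0,0,25,0],[1,0,0,20,0],[1,0,0,10,0],[1,0,0,3,0],[1,0,10,0,0],[1,0,20,0,0],[1,0,30,0,0],[1,0,30,0,0],[1,0,30,0,0],[1,0,30,0,0],[1,0,30,0,0],[1,0,30,0,0],[1,0,30,0,0],[1,0,30,0,0]],
])

```text
clock: 5.28
position: [469.7, -124.4, 177.4]
ee_rot: [0.217, 0.976, -0.0, -0.002]
contact_force: [0.1, 0.2, -1.3]
gripper_width: 35.5
grasp_force: 60.5
```

Emit:
drive_tool([
  [[1,1,30,0,2],[1,1,30,0,2],[1,1,30,0,2],[1,1,30,0,2],[1,1,30,0,2],[1,1,30,0,2],[1,1,30,0,2],[1,1,30,0,2],[1,1,30,0,2],[1,1,30,0,2],[1,1,30,0,2],[1,2,30,0,2],[1,2,20,0,2],[1,2,13,0,1.5],[1,0,8,0,0],[1,0,0,0,0],[1,0,0,0,0],[1,0,0,0,0]],
])

```text
clock: 6.78
position: [488.2, 273.4, 179.0]
ee_rot: [-0.021, 1.0, -0.0, -0.001]
contact_force: [0.2, -0.3, -1.3]
gripper_width: 35.4
grasp_force: 60.3
```

```bash
python3 - <<'E'
import st
from h import *
for n in('top','side'):
    im,d,X=cloud(n); cv2.imwrite(f'pics/{n}2.png',im[...,::-1]); np.savez(f'{n}2.npz',im=im,X=X)
a=cv2.imread('pics/top2.png'); b=cv2.imread('pics/side2.png')
cv2.imwrite('pics/c2.png',np.hstack([cv2.resize(a[170:270,190:290],(400,400)),cv2.resize(b[210:330,210:330],(400,400))]))
E
```

```text
6.7833 [488.19 273.41 178.99] yaw_y 92.37623744828502 tool z [-0. -0. -1.] w 35.42288887811643 60.28620958328247 [ 0.8   0.32 -0.23 -0.   -1.02 -2.33]
```

View pics/c2.png

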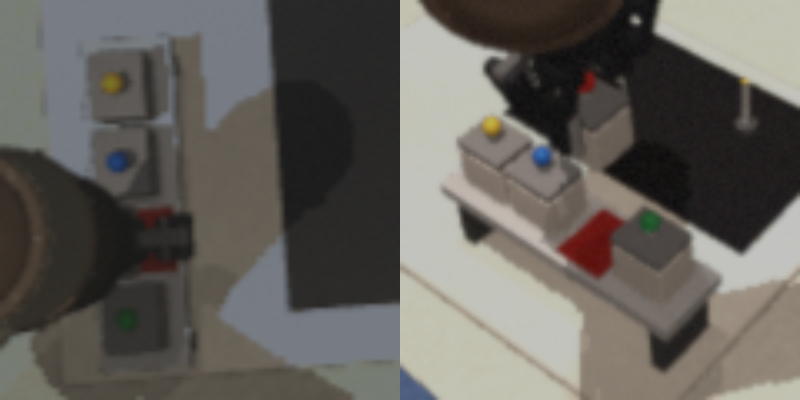

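The side crop shows the tub hanging level and square, with the red card free beneath it between blue and green. I'll overlay the predicted outlines to check the offsets.

```bash
python3 - <<'E'
from fit import *
p=[523,76.5,np.radians(2.5)]
im=cv2.imread('pics/side2.png'); u0,v0=215,215; k=6
o=cv2.resize(im[v0:v0+100,u0:u0+115],None,fx=k,fy=k,interpolation=cv2.INTER_CUBIC)
def wire(q,zb,col):
    B=box(-22,22,-18,18,zb,zb+44); P=((proj('side',tf(q,B))-[u0,v0]+.5)*k).astype(int)
    for i in range(8):
        for j in(1,2,4):
            if not i&j: cv2.line(o,tuple(map(int,P[i])),tuple(map(int,P[i|j])),col,1)
for x in(75,25,-75):
    c=tf(p,np.array([[x,200.,0]]))[0]; wire([c[0],c[1],p[2]],72,(0,255,0))
wire([488.2,273.4,np.radians(2.4)],169,(255,0,255))
cv2.imwrite('pics/w2.png',o)
E
```

```text
(no output)
```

View pics/w2.png

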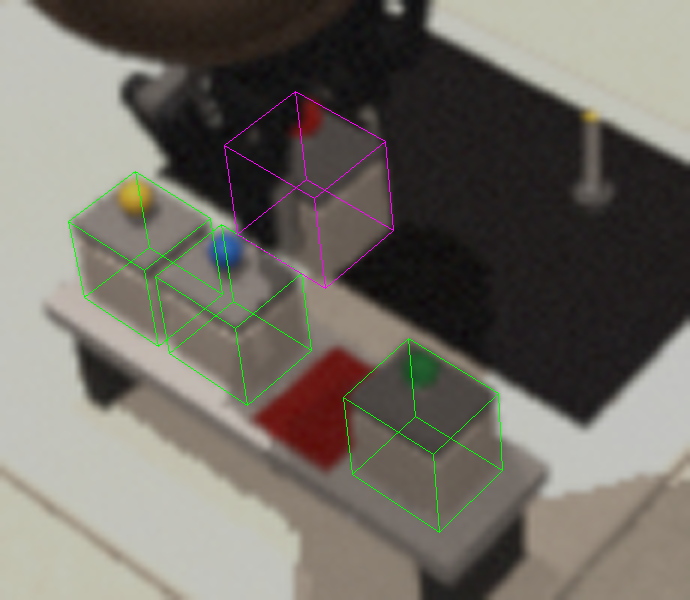

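The wires fit within about 1 px (2 mm). The held tub sits about 2 mm to +x of the TCP, which offsets the target error. I'll correct y by +1.5 and lower.

Emit:
drive_tool([
  [[1,0,1.5,-8,0],[1,0,0,-14,0],[1,0,0,-14,0],[1,0,0,-14,0],[1,0,0,-14,0],[1,0,0,-10,0],[1,0,0,-8,0],[1,0,0,-5,0],[1,0,0,-3,0],[1,0,0,-2,0],[1,0,0,-1,0],[1,0,0,0,0],[1,0,0,0,0]],
])

```text
clock: 7.97
position: [488.8, 276.4, 86.8]
ee_rot: [-0.022, 1.0, 0.0, 0.0]
contact_force: [0.1, -0.2, -0.4]
gripper_width: 35.4
grasp_force: 60.3
```

Emit:
drive_tool([
  [[1,0,-1,-1,0],[1,0,0,-1,0],[1,0,0,-1,0],[1,0,0,-1,0],[1,0,0,-0.5,0],[1,0,0,0,0],[1,0,0,0,0]],
])

```text
clock: 8.55
position: [488.6, 275.1, 81.9]
ee_rot: [-0.021, 1.0, -0.0, -0.0]
contact_force: [-0.7, -0.3, 1.6]
gripper_width: 35.1
grasp_force: 60.6
```

Emit:
drive_tool([
  [[0.1,0,0,0,0],[0,0,0,0,0],[-0.1,0,0,0,0],[-0.3,0,0,0,0],[-0.6,0,0,0,0],[-1,0,0,0,0],[-1,0,0,0,0],[-1,0,0,0,0],[-1,0,0,0,0]],
])

```text
clock: 9.3
position: [488.6, 275.1, 81.8]
ee_rot: [-0.021, 1.0, 0.0, -0.0]
contact_force: [-0.5, -0.8, -0.6]
gripper_width: 85.3
grasp_force: 0.0
```

Emit:
drive_tool([
  [[-1,0,0,6,0],[-1,0,0,12,0],[-1,0,0,20,0],[-1,0,0,25,0],[-1,0,0,25,0],[-1,0,0,20,0],[-1,0,0,10,0],[-1,5,-15,0,0],[-1,5,-30,0,-2],[-1,5,-30,0,-2],[-1,5,-30,0,-2],[-1,5,-30,0,-2],[-1,5,-30,0,-2],[-1,5,-30,0,-2],[-1,0,-20,0,-2],[-1,0,-10,0,0],[-1,0,0,0,0]],
])

```text
clock: 10.72
position: [523.2, 48.5, 199.5]
ee_rot: [0.101, 0.995, -0.0, -0.0]
contact_force: [-0.2, 0.1, -0.2]
gripper_width: 85.5
grasp_force: 0.0
```

```bash
python3 - <<'E'
import st
from fit import *
p=[523,76.5,np.radians(2.5)]
outs=[]
for n,(u0,v0,w,h,k) in dict(side=(215,220,110,90,4),top=(205,180,50,90,4)).items():
    im,d,X=cloud(n); np.savez(f'{n}3.npz',im=im,X=X); im=np.ascontiguousarray(im[...,::-1])
    o=cv2.resize(im[v0:v0+h,u0:u0+w],None,fx=k,fy=k,interpolation=cv2.INTER_CUBIC)
    for x in(75,25,-25,-75):
        c=tf(p,np.array([[x,200.,0]]))[0]
        B=box(-22,22,-18,18,72,116); P=((proj(n,tf([c[0],c[1],p[2]],B))-[u0,v0]+.5)*k).astype(int)
        for i in range(8):
            for j in(1,2,4):
                if not i&j: cv2.line(o,tuple(map(int,P[i])),tuple(map(int,P[i|j])),(0,255,0),1)
    outs.append(o)
cv2.imwrite('pics/w3.png',np.hstack(outs))
E
```

```text
10.7167 [523.15  48.5  199.5 ] yaw_y 78.34940478212202 tool z [-0. -0. -1.] w 85.51188048927405 0.0 [ 0.4   0.24 -0.28 -0.   -1.05 -2.18]
```

View pics/w3.png

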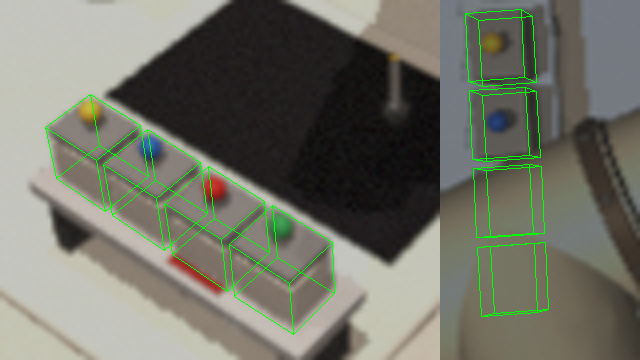

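The red tub stands in line with its neighbours: the balls are collinear at about (214,186) in the crop, within roughly 1 mm, and a strip of red card shows evenly in front. Next, the mirror.

Emit:
drive_tool([
  [[-1,0,-10,0,-1],[-1,0,-20,0,-2],[-1,1,-30,0,-2],[-1,1,-30,0,-2],[-1,1,-30,0,-2],[-1,1,-30,0,-1],[-1,1,-30,0,0],[-1,1,-25,0,0],[-1,1,-16,0,0],[-1,0,-10,0,0],[-1,0,0,-10,0],[-1,0,0,-15,0],[-1,0,0,-10,0],[-1,0,0,0,0],[-1,0,0,0,0]],
])

```text
clock: 12.07
position: [530.3, -180.0, 164.0]
ee_rot: [0.186, 0.983, -0.0, -0.001]
contact_force: [-0.7, -1.0, 0.5]
gripper_width: 85.0
grasp_force: 0.0
```

```bash
python3 - <<'E'
import st
from fit import *
n='side'; im,d,X=cloud(n); np.savez('side4.npz',im=im,X=X); im=np.ascontiguousarray(im[...,::-1]); u0,v0,w,h,k=325,145,75,75,8
o=cv2.resize(im[v0:v0+h,u0:u0+w],None,fx=k,fy=k,interpolation=cv2.INTER_CUBIC)
for yaw,org,col in((158.3,(532.6,-183.5),(0,255,0)),):
  for B in [box(-20,20,-30,30,0,8),box(0,6,-30,30,7,67),box(-5,11,-8,8,66,128)]:
    P=((proj(n,tf([*org,np.radians(yaw)],B))-[u0,v0]+.5)*k).astype(int)
    for i in range(8):
        for j in(1,2,4):
            if not i&j: cv2.line(o,tuple(map(int,P[i])),tuple(map(int,P[i|j])),col,1)
cv2.imwrite('pics/w4.png',o)
E
```

```text
12.0667 [ 530.31 -179.98  164.  ] yaw_y 68.54903399277718 tool z [-0. -0. -1.] w 84.98834790128652 0.0 [-0.04  0.33 -0.25  0.   -0.99 -1.91]
```

View pics/w4.png

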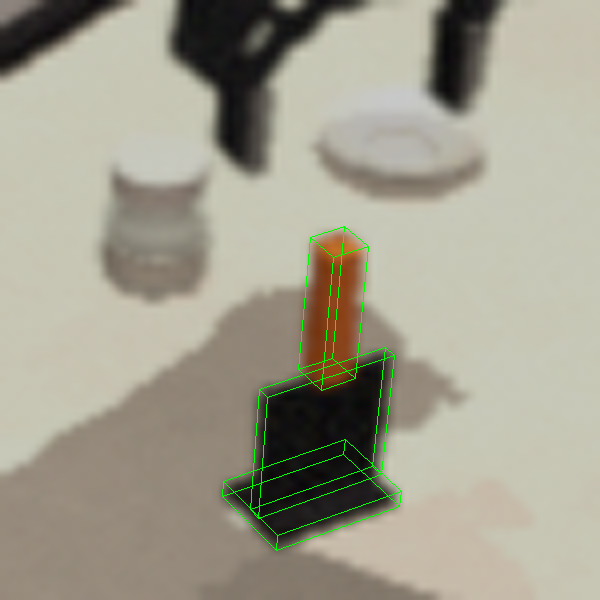

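The wireframe matches the mirror closely and the back is the visible face, so yaw 158.3° holds. I'm descending onto the handle.

Emit:
drive_tool([
  [[-1,0,-2.2,-8,0],[-1,0,0,-14,0],[-1,0,0,-14,0],[-1,0,0,-14,0],[-1,0,0,-12,0],[-1,0,0,-8,0],[-1,0,0,-5,0],[-1,0,0,-1,0],[-1,0,0,0,0],[-1,0,0,0,0]],
])

```text
clock: 12.95
position: [531.2, -183.1, 89.5]
ee_rot: [0.187, 0.982, 0.0, 0.001]
contact_force: [-0.4, -0.1, 0.1]
gripper_width: 85.6
grasp_force: 0.0
```

Emit:
drive_tool([
  [[0,0,0,0,0],[0,0,0,0,0],[0.4,0,0,0,0],[0.5,0,0,0,0],[0.6,0,0,0,0],[0.7,0,0,0,0],[0.8,0,0,0,0],[1,0,0,0,0],[1,0,0,0,0],[1,0,0,0,0],[1,0,0,0,0],[1,0,0,0,0],[1,0,0,0,0]],
])

```text
clock: 14.03
position: [530.6, -183.1, 88.9]
ee_rot: [0.187, 0.982, -0.0, 0.0]
contact_force: [-0.3, 0.4, 0.8]
gripper_width: 15.2
grasp_force: 59.0
```

Emit:
drive_tool([
  [[1,0,0,3,0],[1,0,0,6,0],[1,0,0,12,0],[1,0,0,15,0],[1,0,0,15,0],[1,0,0,15,0],[1,0,0,15,0],[1,0,0,12,0],[1,0,0,5,0],[1,0,0,2,0],[1,0,0,0,0],[1,0,0,0,0],[1,0,0,0,0]],
])

```text
clock: 15.12
position: [530.0, -183.0, 187.8]
ee_rot: [0.187, 0.982, -0.0, -0.001]
contact_force: [-0.5, -0.3, -0.5]
gripper_width: 15.2
grasp_force: 58.9
```

Emit:
drive_tool([
  [[1,0,7,0,2],[1,0,14,0,4],[1,-1,16,0,4],[1,-1,16,0,4],[1,-1,16,0,4],[1,-1,16,0,4.6],[1,-1,16,0,5],[1,-1,16,0,5],[1,-1,16,0,5],[1,-1,16,0,5],[1,-1,16,0,5],[1,-1,16,0,5],[1,0,16,0,5],[1,0,16,0,5],[1,0,16,0,4],[1,0,14,0,3],[1,0,10,0,2],[1,0,4,0,1],[1,0,0,0,0],[1,0,0,0,0]],
])

```text
clock: 16.78
position: [520.4, 73.8, 188.6]
ee_rot: [-0.431, 0.902, -0.0, -0.0]
contact_force: [-0.7, -0.4, -1.6]
gripper_width: 15.2
grasp_force: 58.8
```

```bash
python3 st.py
```

```text
16.7833 [520.39  73.81 188.57] yaw_y 141.05115001248862 tool z [-0. -0. -1.] w 15.164623550686729 58.823955059051514 [ 0.45  0.25 -0.3   0.   -1.02 -1.13]
```

Emit:
drive_tool([
  [[1,1,1,-2,0],[1,0,0,-3,0],[1,0,0,-2.5,0],[1,0,0,0,0],[1,0,0,0,0],[1,0,0,0,0],[1,0,0,0,0],[1,0,0,0,0]],
])

```text
clock: 17.45
position: [521.7, 74.9, 181.4]
ee_rot: [-0.431, 0.902, -0.0, 0.0]
contact_force: [-1.2, 0.7, -1.3]
gripper_width: 15.2
grasp_force: 58.8
```

```bash
python3 - <<'E'
import st
from fit import *
T=st.s['position']; yaw=231.05; org=T[:2]-2.5*np.array([np.cos(np.radians(yaw)),np.sin(np.radians(yaw))]); zb=92
p=[523,76.5,np.radians(2.5)]
n='side'; im,d,X=cloud(n); im=np.ascontiguousarray(im[...,::-1]); u0,v0,w,h,k=210,160,135,150,4
o=cv2.resize(im[v0:v0+h,u0:u0+w],None,fx=k,fy=k,interpolation=cv2.INTER_CUBIC)
def wire(q,B,col):
    P=((proj(n,tf(q,B))-[u0,v0]+.5)*k).astype(int)
    for i in range(8):
        for j in(1,2,4):
            if not i&j: cv2.line(o,tuple(map(int,P[i])),tuple(map(int,P[i|j])),col,1)
for B in [box(-20,20,-30,30,zb,zb+8),box(0,6,-30,30,zb+7,zb+67)]: wire([*org,np.radians(yaw)],B,(0,255,0))
wire(p,box(262,318,-27.5,27.5,101,156),(255,0,255)); wire(p,box(-47,-3,182,218,72,116),(255,0,255)); wire(p,box(-3,3,-3,3,12,70),(255,0,255))
cv2.imwrite('pics/w5.png',o)
print(np.linalg.norm(im[0,0]), org)
E
```

```text
17.45 [521.69  74.91 181.45] yaw_y 141.05630253598483 tool z [ 0.  0. -1.] w 15.178007321911242 58.8241982460022 [ 0.45  0.26 -0.31  0.   -1.   -1.13]
214.85576557309324 [523.26  76.86]
```

View pics/w5.png

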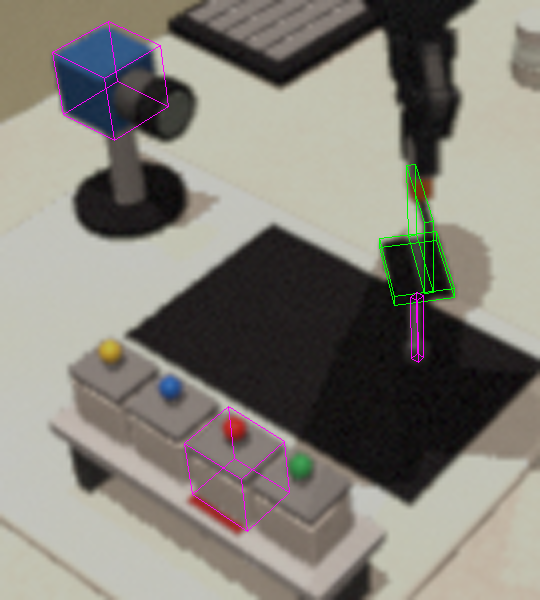

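The final picture shows the mirror above the pin with its outline matching the prediction, edge-on at (415,240) in the crop. The red tub is in line and nothing else has moved. I'm handing it in.

```bash
python3 -c "
from bench import *
print(job_done())"
```

```text
the job is handed in; nothing more can be done
None
```

The job is handed in, with no verdict shown: the red tub stands released on the red card in the x = -25 mm rack place, and the gripper holds the mirror still above the pin, its glass centre within about 1 mm of the viewing point and facing aim1 by my fit to the camera images.

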